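# Thread the napkin rings onto their rod and hang the stack on its stand

## Task

Take the ring rod by its wooden handle off its stand, run it through all three napkin rings in the drainer from the open end, and on until its collar has pushed them together up against the two stop prongs. Then lift the three rings off as one stack on the rod and lay the rod back in both forks of its stand as it lay before (neck in its own fork, the rings hanging between the forks), and let go. Drop no ring, and leave the other things where they are.

Things in the scene. Friction and masses are not known exactly. Their poses are not given: they have to be found in the camera images.
- drainer: Fixed wire drainer in a white tray (86 x 118 mm). Two rails along y, y -45 to 45 mm (6 mm wire, centres x = +-14, z = 64 mm); the rings stand on them, axes along y at x 0, z 85 mm. The -y end is open. At +y two upright stop prongs (6 mm wire, x = +-14 mm, top z 100 mm), their ring-side faces at y = 42 mm, the 22 mm gap between them open at the top. Origin: centre of underside; z up.
- stand: Fixed rod stand: wooden foot 70 x 150 x 14 mm, two 5 mm wire posts at y = -50 and +50 mm, each with a V fork on top, open upwards, 40 mm wide, top z 109 mm. A rod in both forks lies along y at x 0, z 95 mm, tip to +y. It belongs with the middle of its neck in the -y fork: handle middle at y = -99 mm, tip at y = +64 mm. Origin: centre of underside; z up.
- rod_grip (a point): Middle of the wooden handle of the loose ring rod (100 g), which starts in the stand. y: along the rod to its tip; x across; z up. Along y: handle -40 to 40 mm (18 mm wide in x, 24 mm high), neck 40 to 58 mm (8 mm round), brass collar 58 to 63 mm (34 mm disc, too big for the rings' holes), bare 8 mm steel rod to the tip at 163 mm.
- rod_tip (a point): Rounded bare tip of the ring rod, 163 mm from the middle of the handle, on the rod's axis.
- ring_white: Centre of the white glazed napkin ring: outside 44 mm, hole 24 mm, 18 mm wide, about 35 g, loose, standing on the drainer's rails; its axis (the hole) is its y axis; origin at its centre. The three rings stand in any order with gaps of 2 to 15 mm.
- ring_blue: Centre of the blue glazed napkin ring: outside 44 mm, hole 24 mm, 18 mm wide, about 35 g, loose, standing on the drainer's rails; its axis (the hole) is its y axis; origin at its centre. The three rings stand in any order with gaps of 2 to 15 mm.
- ring_terracotta: Centre of the terracotta-coloured glazed napkin ring: outside 44 mm, hole 24 mm, 18 mm wide, about 35 g, loose, standing on the drainer's rails; its axis (the hole) is its y axis; origin at its centre. The three rings stand in any order with gaps of 2 to 15 mm.
- pepper_pot: Bystander: glass spice jar with green lid, 46 mm across, 106 mm high, loose, behind or beside the work; origin at its underside.
- jar_honey: Bystander: glass jar with red lid, 58 x 62 x 86 mm, loose, behind or beside the work; origin at its underside.
- lemon: Bystander: lemon 72 x 57 x 58 mm, loose, behind or beside the work; origin at its underside.
- mug: Bystander: green mug 81 x 89 x 72 mm, loose, behind or beside the work; origin at its underside.
- table_spoon: Bystander: table spoon lying flat, 188 x 39 x 16 mm, loose, behind or beside the work; origin at its underside.
Mind the look-alikes: they are no part of the job. Of the things shaped like the ring_terracotta, the terracotta one is meant.

How it is judged (in metres and radians):
On the way, in this order (a step that is already met when the one before it is completed fails the run):
1. the rod is through all three rings on the drainer's rails and they are pushed together against the stop prongs (within 6 mm in all) (y of ring_white in the frame of rod_grip between 0.066 and 0.158 m and x of ring_white in the frame of rod_grip between -0.018 and 0.018 m and z of ring_white in the frame of rod_grip between -0.018 and 0.018 m and y of ring_blue in the frame of rod_grip between 0.066 and 0.158 m and x of ring_blue in the frame of rod_grip between -0.018 and 0.018 m and z of ring_blue in the frame of rod_grip between -0.018 and 0.018 m and y of ring_terracotta in the frame of rod_grip between 0.066 and 0.158 m and x of ring_terracotta in the frame of rod_grip between -0.018 and 0.018 m and z of ring_terracotta in the frame of rod_grip between -0.018 and 0.018 m and y of each of ring_white, ring_blue, ring_terracotta in the frame of drainer above -0.009 m and z of ring_white in the frame of drainer between 0.075 and 0.096 m and x of ring_white in the frame of drainer between -0.01 and 0.01 m and z of ring_blue in the frame of drainer between 0.075 and 0.096 m and x of ring_blue in the frame of drainer between -0.01 and 0.01 m and z of ring_terracotta in the frame of drainer between 0.075 and 0.096 m and x of ring_terracotta in the frame of drainer between -0.01 and 0.01 m), for 0.2 s.
2. all three rings are on the rod, lifted at least 25 mm above where they stood on the rails (y of ring_white in the frame of rod_grip between 0.066 and 0.158 m and x of ring_white in the frame of rod_grip between -0.018 and 0.018 m and z of ring_white in the frame of rod_grip between -0.018 and 0.018 m and y of ring_blue in the frame of rod_grip between 0.066 and 0.158 m and x of ring_blue in the frame of rod_grip between -0.018 and 0.018 m and z of ring_blue in the frame of rod_grip between -0.018 and 0.018 m and y of ring_terracotta in the frame of rod_grip between 0.066 and 0.158 m and x of ring_terracotta in the frame of rod_grip between -0.018 and 0.018 m and z of ring_terracotta in the frame of rod_grip between -0.018 and 0.018 m and height (world z) of each of ring_white, ring_blue, ring_terracotta above 0.11 m), for 0.2 s.
At the end, for the whole second after the job is handed in: The rod lies in both forks of the stand (handle middle within 8 mm across, 10 mm along and 6 mm in height of its place, direction within 0.08 rad), the neck in the -y fork, with all three rings at rest, threaded on it between the collar and the +y fork (y of ring_white in the frame of rod_grip between 0.066 and 0.158 m and x of ring_white in the frame of rod_grip between -0.018 and 0.018 m and z of ring_white in the frame of rod_grip between -0.018 and 0.018 m and y of ring_blue in the frame of rod_grip between 0.066 and 0.158 m and x of ring_blue in the frame of rod_grip between -0.018 and 0.018 m and z of ring_blue in the frame of rod_grip between -0.018 and 0.018 m and y of ring_terracotta in the frame of rod_grip between 0.066 and 0.158 m and x of ring_terracotta in the frame of rod_grip between -0.018 and 0.018 m and z of ring_terracotta in the frame of rod_grip between -0.018 and 0.018 m and x of rod_grip in the frame of stand between -0.008 and 0.008 m and y of rod_grip in the frame of stand between -0.109 and -0.089 m and z of rod_grip in the frame of stand between 0.089 and 0.101 m and angle between the y axis of rod_grip and the y axis of stand, either way round below 0.08 rad and y of ring_white in the frame of stand between -0.036 and 0.045 m and y of ring_blue in the frame of stand between -0.036 and 0.045 m and y of ring_terracotta in the frame of stand between -0.036 and 0.045 m and linear speed of each of ring_white, ring_blue, ring_terracotta below 0.02 m/s); the robot touches nothing.
It fails at once if a napkin ring falls to the worktop or tray (height (world z) of any of ring_white, ring_blue, ring_terracotta below 0.04 m).
It fails at once if a bystander is shifted by more than 30 mm (distance of any of pepper_pot, jar_honey, lemon, mug, table_spoon from where it was at the start of the episode above 0.03 m).
It also fails if it takes over 56 s, if anything falls off the work surface, if the arm or the gripper's body presses on something with over 40 N, if the wrist force passes 120 N, or if a joint passes its speed limit or range.

## Robot

A 6-joint arm with a two-finger parallel gripper is mounted at the origin on a cart in front of the work surface, level with it; the furniture and walls round the work are solid. World frame = base frame: x ahead of the robot, y to its left, z up, the work surface at z = 0. Lengths are in mm, angles in degrees, forces in N, time in s.
With the tool pointing down it reaches from about 300 to 850 mm from the base axis. Payload 4.2 kg.
Tool frame: the origin (TCP) lies on the centre line of the jaws, within the pads' length; the fingertips stand 14 mm ahead of it and the grasp point (between the pads) lies 5 mm behind it; z points along the fingers, y is the line along which they close (so a half turn about z gives the same grasp; the last joint's range is limited). The gripper opens to 91 mm and grips with 3 to 60 N. Pads are 32 mm wide; open, the fingers measure 118 mm over their backs; the gripper's body (76 mm by 178 mm) begins 60 mm behind the grasp point.
Start: joints at [-66.463, 18.312, 89.639, -0, 72.044, -1.146], TCP at [240.123, -522.477, 227.976] pointing down, gripper open.
Joint ranges: [-177.97, 177.97], [-48.28, 115.42], [12.27, 149.76], [-77.06, 257.06], [2.81, 150.46], [-146.56, 146.56]. Speed limits (degrees/s): [147.25, 147.25, 180, 180, 180, 180].

## Interface

Orientations are given as [roll, pitch, yaw] about the fixed x, y, z axes, in that order (R = Rz(yaw) Ry(pitch) Rx(roll)).
In Python, from workcell import env gives the robot as it stands.
- The arm moves only by the tool arm_command, never from a script. Its argument "motion" is a list of rows, each an object with "offset": the shift along the tool's x, y, z in m, a list of three; "spin": the turn about the tool's z in rad. In form: [{"offset": [tx, ty, tz], "spin": spin}, ...]. A call has 1 to 5 rows; each row shifts and turns the commanded pose from where the row before left it, along the tool's axes as they then stand; what a row does not reach is not made up. A row lasts 1/8 s, in which the tool goes at most 62.5 mm and 10.7 degrees, less where a joint would pass 70% of its speed; a pose out of reach is approached as far as the arm can. A call with a gripper value outside its range is refused whole. "jaw" is the finger opening in m, from 0 to 0.0912, set as the call begins (left out, the last holds). The fingers move at their own pace and stop on an object; "newtons" is the grip in N (left out, the last holds). Time passes only in rows, so rows that do not move let the fingers close. It gives the time, the measured TCP pose, the force, the opening and the grip force at its end, in the units of the state.
- env.state(): the state, without advancing time (a new reading comes with each control period).
- env.grab_frame(name): name is "scene" or "top"; returns (picture, depth): 480x640x3 uint8, blue, green, red; 480x640 float32, mm along the optical axis (not along the pixel's ray), 0 where there is no reading.
- env.camera_model(name): a dict with "fx", "fy", "cx", "cy" (pixels), "k1" (the pictures are not rectified: a ray, as slopes to the right and down, at radius r is drawn at 1 + k1 r^2 times it, then the intrinsics apply), "eye" and "rotation" of the camera in the world. Camera axes: x right, y down, z forward; pixel columns grow to the right and rows downward; lengths in mm; the calibration is good to about 2 mm. A picture is of the moment at which its call begins. camera_model takes no time and is no camera call.
- env.job_done(): hands the job in; it is judged then, once.
Trained networks look in the newest picture that a camera, given by its name, has taken for a name from the list of things; names that differ only in an ending like _2 or _b are one class to them, and where a whole thing is asked for, a point or a joint stands for the part that bears it (a point fixed in the world has none). Each returns a list of dicts, best first, with "score" (0 to 1); they miss things now and then, are a little off and sometimes report something else, mostly with a low value. They report only what shows in the picture. A call takes as long as a camera call. They do not tell look-alikes from the thing itself.
- env.boxes_of(camera, target): "bbox" ([left, top, right, bottom] in pixels, round what is visible of it).
- env.pinpoint(camera, target): "location" ([column, row] in pixels: a listed point, or the origin of a listed thing).
The state is a dict: "time_s": time; "qpos": joint angles; "qvel": joint speeds; "effort": joint torques, N m; "ee_pos": TCP position; "ee_rot": TCP orientation; "force": force on the tool from outside, world axes, zero at the start; "torque": the same for the moment, N m; "gripper_width": finger opening in mm; "gripper_force": force on a finger pad.
Only numpy, scipy, OpenCV 4.12 (cv2) and the standard library are available. Lean on these libraries where they do the work, as an engineer would, in place of code of your own. Each camera call takes 0.05 s, during which the arm holds its last target. There are 200 camera calls.

## Working session

There is one attempt and no reset: what is moved stays moved. The work goes in short steps, Python scripts to look and compute and a tool call to move; the robot and the scene stay as the last step left them, time stands still between calls to the robot, and variables do not carry over. Pictures are saved under pics/ and viewed, at most 11 in all, crops included, and the job is handed in when it is done.

Besides the shell and the picture viewer there is one more tool, called after "Emit:" as name(argument=value, ...), one argument or row to a line, values as JSON. arm_command: Moves the arm, as the interface text tells. Its arguments: {"type":"object","properties":{"motion":{"type":"array"},"jaw":{"type":"number"},"newtons":{"type":"number"}},"required":["motion"]}

```bash
mkdir -p pics; ls
cat > h.py <<'E'
import numpy as np, cv2
from workcell import env
def ray(cam,u,v):
    m=env.camera_model(cam); x=(u-m["cx"])/m["fx"]; y=(v-m["cy"])/m["fy"]
    a,b=x,y
    for _ in range(20):
        s=1+m["k1"]*(a*a+b*b); a,b=x/s,y/s
    return np.array(m["eye"],float),np.array(m["rotation"],float)@np.array([a,b,1.])
def at_depth(cam,u,v,d):
    e,r=ray(cam,u,v); return e+r*d
def at_z(cam,u,v,z):
    e,r=ray(cam,u,v); return e+r*(z-e[2])/r[2]
def cloud(cam,dep):
    m=env.camera_model(cam); v,u=np.mgrid[0:480,0:640]
    K=np.array([[m["fx"],0,m["cx"]],[0,m["fy"],m["cy"]],[0,0,1.]])
    p=cv2.undistortPoints(np.stack([u,v],-1).reshape(-1,1,2).astype(float),K,np.array([m["k1"],0,0,0.])).reshape(480,640,2)
    c=np.dstack([p[...,0]*dep,p[...,1]*dep,dep])
    return c@np.array(m["rotation"],float).T+np.array(m["eye"],float)
E
python3 - <<'E'
from h import *
for c in("scene","top"):
    im,d=env.grab_frame(c); cv2.imwrite(f"pics/{c}0.png",im); np.save(f"{c}.npy",d); m=env.camera_model(c); print(c,m)
    for t in ["drainer","stand","rod_grip","rod_tip","ring_white","ring_blue","ring_terracotta"]:
        for r in env.pinpoint(c,t)[:3]:
            u,v=r["location"]; z=dict(drainer=0,stand=0,rod_grip=95,rod_tip=95).get(t,85)
            print(c,t,round(r["score"],2),np.round([u,v]),np.round(at_z(c,u,v,z)))
print(env.state())
E
```

```text
pics
scene {'fx': 537.5357080695024, 'fy': 537.5357080695024, 'cx': 325.1332032301869, 'cy': 240.83195833449463, 'k1': -0.10785419301949006, 'eye': array([ 497.85679216, -807.05186217,  659.52654849]), 'rotation': array([-119.59244771,   -0.33462936,   -2.85752655])}Traceback (most recent call last):
  File "<stdin>", line 7, in <module>
  File "h.py", line 12, in at_z
    e,r=ray(cam,u,v); return e+r*(z-e[2])/r[2]
                                          ~^^^
IndexError: invalid index to scalar variable.
```

```bash
sed -i 's/np.array(m\["rotation"\],float)/R_(m)/; s/R_(m)@/R_(m)@/' h.py
cat >> h.py <<'E'
from scipy.spatial.transform import Rotation
def R_(m): return Rotation.from_euler("xyz",m["rotation"],degrees=True).as_matrix()
E
python3 - <<'E'
from h import *
for c in("scene","top"):
    im,d=env.grab_frame(c); cv2.imwrite(f"pics/{c}0.png",im); np.save(f"{c}.npy",d); m=env.camera_model(c); print(c,m["eye"],m["rotation"],m["fx"])
    for t in ["drainer","stand","rod_grip","rod_tip","ring_white","ring_blue","ring_terracotta"]:
        for r in env.pinpoint(c,t)[:3]:
            u,v=r["location"]; z=dict(drainer=0,stand=0,rod_grip=95,rod_tip=95).get(t,85)
            print(c,t,round(r["score"],2),np.round([u,v]),np.round(at_z(c,u,v,z)))
print(env.state())
E
```

```text
scene [ 497.85679216 -807.05186217  659.52654849] [-119.59244771   -0.33462936   -2.85752655] 537.5357080695024
scene stand 0.97 [299. 232.] [495. 402.   0.]
scene rod_grip 0.57 [304. 218.] [508. 295.  95.]
scene rod_grip 0.42 [302. 315.] [497. -69.  95.]
scene rod_tip 0.84 [285. 189.] [460. 459.  95.]
scene rod_tip 0.21 [305. 219.] [510. 288.  95.]
scene ring_white 0.68 [297. 278.] [491.  60.  85.]
scene ring_blue 0.42 [299. 276.] [495.  69.  85.]
scene ring_terracotta 0.79 [302. 355.] [ 496. -159.   85.]
scene ring_terracotta 0.64 [298. 290.] [491.  21.  85.]
scene ring_terracotta 0.49 [307. 283.] [509.  43.  85.]
top [ 287.94171984  112.7319885  1408.55873513] [-1.68178771e+02  9.13223128e-03 -7.56034075e+01] 601.6627289959645
top drainer 0.68 [373. 285.] [488.  49.   0.]
top stand 0.67 [228. 249.] [487. 405.   0.]
top stand 0.63 [378. 275.] [516.  42.   0.]
top rod_grip 0.89 [267. 245.] [504. 302.  95.]
top ring_white 0.67 [375. 277.] [496.  52.  85.]
top ring_blue 0.62 [366. 275.] [496.  73.  85.]
top ring_terracotta 0.72 [422. 296.] [481. -59.  85.]
top ring_terracotta 0.62 [389. 284.] [488.  19.  85.]
top ring_terracotta 0.47 [330. 261.] [506. 157.  85.]
{'time_s': 0.9, 'qpos': array([-6.64634998e+01,  1.83120427e+01,  8.96389772e+01, -1.33297797e-03,
        7.20440146e+01, -1.14581709e+00]), 'qvel': array([ 0.04816732, -0.05070398, -0.00635615, -0.01828264, -0.01884236,
       -0.01556513]), 'effort': array([ 1.74239227e-03, -4.12340748e+01, -2.32232988e+01,  7.30647775e-02,
        3.77968093e-02,  1.37457388e-05]), 'ee_pos': array([ 240.11361615, -522.48270511,  227.97464825]), 'ee_rot': array([1.79995061e+02, 1.36712932e-03, 2.46827281e+01]), 'force': array([-0.66303399,  0.15204337, -0.34748176]), 'torque': array([-0.00948978,  0.02668955, -0.01253517]), 'gripper_force': 0.0, 'gripper_width': 91.31239418874932}
```

View pics/scene0.png

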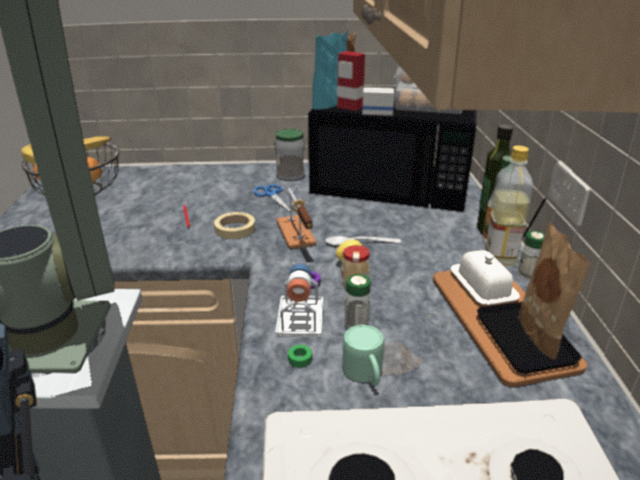

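View pics/top0.png

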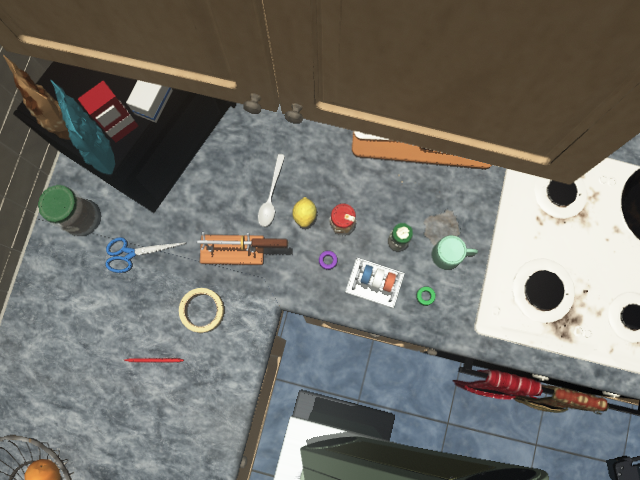

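Run:
```python
from h import *
for c,(u0,v0,u1,v1),k in(("top",(190,220,440,320),3.2),("scene",(265,170,385,390),2.7)):
    im=cv2.imread(f"pics/{c}0.png"); cv2.imwrite(f"pics/{c}crop.png",cv2.resize(im[v0:v1,u0:u1],None,fx=k,fy=k,interpolation=cv2.INTER_CUBIC))
im=cv2.imread("pics/top0.png"); C=cloud("top",np.load("top.npy")); hsv=cv2.cvtColor(im,cv2.COLOR_BGR2HSV)
def box(x0,x1,y0,y1,z0,z1): return (C[...,0]>x0)&(C[...,0]<x1)&(C[...,1]>y0)&(C[...,1]<y1)&(C[...,2]>z0)&(C[...,2]<z1)
def rep(n,m):
    p=C[m]; 
    if len(p)<4: print(n,len(p));return
    c=np.median(p,0); _,_,V=np.linalg.svd(p[:,:2]-p[:,:2].mean(0),full_matrices=False)
    (cx,cy),(w,h),a=cv2.minAreaRect(p[:,:2].astype(np.float32))
    print(n,len(p),"mean",p.mean(0).round(1),"rect",np.round([cx,cy,w,h,a],1),"dir",np.round(np.degrees(np.arctan2(V[0,1],V[0,0])),1),"z",np.percentile(p[:,2],[5,50,95]).round(1))
rep("handle",box(450,560,240,360,80,125))
rep("rodline",box(420,560,355,480,85,125))
rep("foot",box(420,560,330,480,8,22)&(hsv[...,1]>90)&(hsv[...,0]<20))
rep("tray",box(420,560,-40,130,-5,25)&(hsv[...,1]<35)&(hsv[...,2]>190))
D=box(440,545,-30,120,75,125)
rep("rings",D)
H=hsv[...,0]
rep("blue",D&(H>95)&(H<125)&(hsv[...,1]>90)); rep("terra",D&((H<15))&(hsv[...,1]>100)); rep("white",D&(hsv[...,1]<40))
rep("mug",box(440,620,-180,-80,30,90)); rep("pepper",box(520,620,-80,50,60,125));rep("honey",box(520,640,50,170,60,110));rep("lemon",box(520,640,170,260,30,80))
```

```text
handle 448 mean [506.6 309.3 104.6] rect [503.2 308.3  39.  101.7   5.8] dir -77.2 z [ 91.5 106.  111.7]
rodline 228 mean [484.6 408.3 100.2] rect [486.3 405.4  38.1 105.   16.4] dir -75.1 z [ 93.7  99.7 110.3]
foot 1208 mean [480.  400.   14.7] rect [486.8 394.7  69.4 146.5  13.6] dir -76.4 z [10.2 14.7 19.4]
tray 948 mean [489.   50.8   5.3] rect [495.5  47.3 119.3  86.2  86. ] dir -99.2 z [-1.   4.8 12.7]
rings 517 mean [493.6  47.7 101. ] rect [495.7  52.3  84.   43.4  85.6] dir -94.9 z [ 88.5 102.6 109. ]
blue 116 mean [495.   73.  104.1] rect [495.6  72.7  15.9  36.   85.2] dir 176.9 z [ 96.9 104.7 109.8]
terra 143 mean [490.2  20.6 101.8] rect [491.3  19.7  17.5  39.6  86.3] dir 175.2 z [ 90.8 102.9 108.6]
white 210 mean [495.5  51.7  99.5] rect [496.   52.4  83.9  42.7  85.6] dir -101.1 z [ 85.5 101.3 108.8]
mug 619 mean [ 594.2 -109.1   67.1] rect [ 5.934e+02 -1.237e+02  5.300e+01  8.740e+01  1.000e-01] dir -57.9 z [46.6 69.6 74.9]
pepper 484 mean [ 5.989e+02 -3.000e-01  9.380e+01] rect [570.7 -19.5 119.9  98.3  90. ] dir -89.9 z [ 63.9 103.8 110.4]
honey 413 mean [611.7 150.1  85. ] rect [576.2 136.3 138.2  50.4  23.3] dir -169.2 z [66.6 86.3 91.3]
lemon 428 mean [608.2 237.6  49.6] rect [611.7 216.2  61.3  88.9   3.8] dir -100.7 z [34.5 50.8 60.3]
```

View pics/topcrop.png

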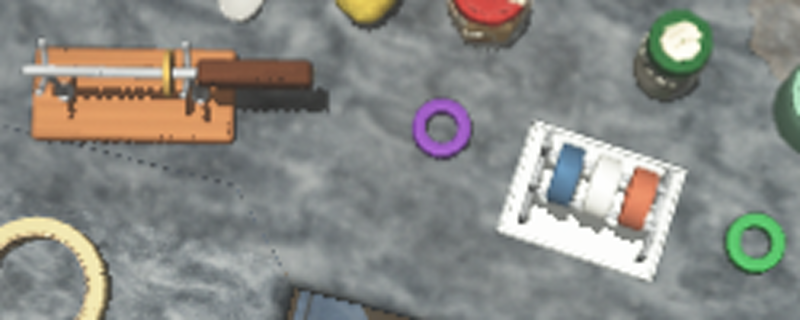

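View pics/scenecrop.png

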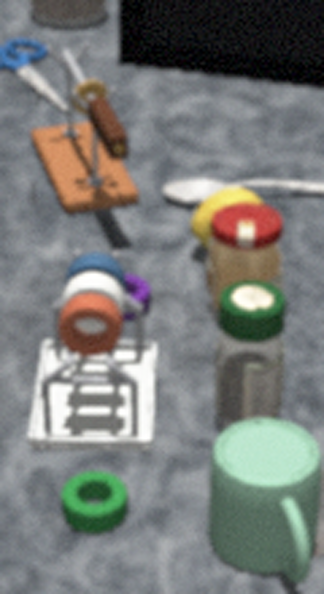

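```bash
cat >> h.py <<'E'
def plan(x,y,z,yaw,n,start=None):
    "rows from the measured (or given) pose, tool down, in m and rad"
    s=env.state(); p=np.array(s["ee_pos"]) if start is None else np.array(start[:3],float)
    a=s["ee_rot"][2] if start is None else start[3]
    dp=(np.array([x,y,z])-p)/n; da=np.radians((yaw-a+180)%360-180)/n; a=np.radians(a)
    for i in range(n):
        c,s_=np.cos(a),np.sin(a); print(np.round([dp@[c,s_,0],dp@[s_,-c,0],-dp[2]],2)/1000,"spin",round(-da,4)); a+=da
E
python3 - <<'E'
from h import *
im=cv2.imread("pics/top0.png"); C=cloud("top",np.load("top.npy")); hsv=cv2.cvtColor(im,cv2.COLOR_BGR2HSV)
X,Y,Z=C[...,0],C[...,1],C[...,2]
m=(hsv[...,2]<135)&(hsv[...,1]>100)&(hsv[...,0]<20)&(X>440)&(X<560)&(Y>230)&(Y<370)&(Z>85)&(Z<125)
p=C[m]; r=cv2.minAreaRect(p[:,:2].astype(np.float32)); _,_,V=np.linalg.svd(p[:,:2]-p[:,:2].mean(0)); print("handle",len(p),p.mean(0),r,np.degrees(np.arctan2(V[0,1],V[0,0])),np.percentile(Z[m],[10,50,90]))
v,u=np.nonzero(m); print("px rect",cv2.minAreaRect(np.stack([u,v],1).astype(np.float32)))
(cu,cv_),_,_=cv2.minAreaRect(np.stack([u,v],1).astype(np.float32)); print(at_z("top",cu,cv_,105))
# collar: yellow
m=(hsv[...,0]>18)&(hsv[...,0]<32)&(hsv[...,1]>90)&(X>440)&(X<560)&(Y>330)&(Y<400); print("collar",m.sum(),C[m].mean(0), np.percentile(Z[m],[50,95]))
print(env.state()["ee_pos"]); plan(507,302,228,104,15)
E
```

```text
handle 255 [508.38571674 302.07795086 106.91001911] ((502.86907958984375, 309.2390441894531), (27.782588958740234, 100.27754974365234), 10.275927543640137) -76.3452962256044 [103.14159909 107.35994458 111.01365719]
px rect ((263.7130432128906, 244.08877563476562), (44.588111877441406, 13.111289024353027), 4.184916019439697)
[502.47619985 308.47242977 105.        ]
collar 27 [493.39785085 356.36295218 108.74600697] [109.79770565 113.11144369]
[ 240.11361615 -522.48270511  227.97464825]
[ 0.03912 -0.04251 -0.     ] spin -0.0923
[ 0.04287 -0.03873 -0.     ] spin -0.0923
[ 0.04626 -0.03461 -0.     ] spin -0.0923
[ 0.04925 -0.0302  -0.     ] spin -0.0923
[ 0.05182 -0.02553 -0.     ] spin -0.0923
[ 0.05396 -0.02065 -0.     ] spin -0.0923
[ 0.05563 -0.01559 -0.     ] spin -0.0923
[ 0.05683 -0.0104  -0.     ] spin -0.0923
[ 0.05755 -0.00511 -0.     ] spin -0.0923
[ 0.05777  0.00021 -0.     ] spin -0.0923
[ 0.05751  0.00554 -0.     ] spin -0.0923
[ 0.05675  0.01081 -0.     ] spin -0.0923
[ 0.05552  0.016   -0.     ] spin -0.0923
[ 0.0538   0.02104 -0.     ] spin -0.0923
[ 0.05164  0.02591 -0.     ] spin -0.0923
```

Emit:
arm_command(
  motion=[
    {"offset":[0.039,-0.0425,0],"spin":-0.092},
    {"offset":[0.043,-0.0385,0],"spin":-0.092},
    {"offset":[0.046,-0.0345,0],"spin":-0.092},
    {"offset":[0.049,-0.03,0],"spin":-0.092},
    {"offset":[0.052,-0.0255,0],"spin":-0.092},
  ],
  jaw=0.06,
  newtons=45,
)

```text
time_s: 1.52
ee_pos: [329.7, -246.7, 228.2]
ee_rot: [179.9, -0.0, 51.2]
force: [0.6, 0.4, 0.7]
gripper_width: 59.7
gripper_force: 0.0
```

Emit:
arm_command(
  motion=[
    {"offset":[0.054,-0.0205,0],"spin":-0.092},
    {"offset":[0.0555,-0.0155,0],"spin":-0.092},
    {"offset":[0.057,-0.0105,0],"spin":-0.092},
    {"offset":[0.0575,-0.005,0],"spin":-0.092},
    {"offset":[0.058,0,0],"spin":-0.092},
  ],
)

```text
time_s: 2.15
ee_pos: [419.4, 28.4, 228.3]
ee_rot: [179.9, -0.0, 77.6]
force: [0.6, 0.4, 0.2]
gripper_width: 60.0
gripper_force: 0.0
```

Emit:
arm_command(
  motion=[
    {"offset":[0.0575,0.0055,0],"spin":-0.092},
    {"offset":[0.0565,0.011,0],"spin":-0.092},
    {"offset":[0.0555,0.016,0],"spin":-0.092},
    {"offset":[0.054,0.021,0],"spin":-0.092},
    {"offset":[0.0515,0.026,0],"spin":-0.092},
  ],
)

```text
time_s: 2.78
ee_pos: [509.4, 302.8, 228.0]
ee_rot: [180.0, 0.0, 104.0]
force: [1.0, -0.6, 1.0]
gripper_width: 60.1
gripper_force: 0.0
```

Emit:
arm_command(
  motion=[
    {"offset":[0,0,0],"spin":0},
    {"offset":[0,0,0],"spin":0},
  ],
)

```text
time_s: 3.02
ee_pos: [508.6, 300.3, 227.5]
ee_rot: [-179.9, 0.1, 103.8]
force: [0.6, -0.1, -0.7]
gripper_width: 59.8
gripper_force: 0.0
```

Run:
```python
from h import *
s=env.state(); print(s["time_s"],s["ee_pos"],s["ee_rot"],s["gripper_width"]); plan(508.5,300.5,90,103.7,4)
```

```text
3.025 [508.58415863 300.31707355 227.53680875] [-1.79931569e+02  5.41455114e-02  1.03750744e+02] 59.788170034105164
[ 5.000e-05 -1.000e-05  3.438e-02] spin 0.0002
[ 5.000e-05 -1.000e-05  3.438e-02] spin 0.0002
[ 5.000e-05 -1.000e-05  3.438e-02] spin 0.0002
[ 5.000e-05 -1.000e-05  3.438e-02] spin 0.0002
```

Emit:
arm_command(
  motion=[
    {"offset":[0,0,0.045],"spin":0},
    {"offset":[0,0,0.045],"spin":0},
    {"offset":[0,0,0.035],"spin":0},
    {"offset":[0,0,0.012],"spin":0},
    {"offset":[0,0,0],"spin":0},
  ],
)

```text
time_s: 3.65
ee_pos: [509.1, 300.0, 91.3]
ee_rot: [-180.0, 0.0, 103.7]
force: [0.5, 0.4, 1.0]
gripper_width: 60.0
gripper_force: 0.0
```

Run:
```python
from h import *
for c,(u0,v0,u1,v1),k in(("top",(170,200,330,300),3),("scene",(250,140,370,280),3)):
    im,d=env.grab_frame(c); np.save(f"{c}1.npy",d); cv2.imwrite(f"pics/{c}1.png",im)
    I=cv2.resize(im[v0:v1,u0:u1],None,fx=k,fy=k,interpolation=cv2.INTER_CUBIC); I=cv2.copyMakeBorder(I,0,420-I.shape[0],0,0,0) if 1 else I
    out=I if c=="top" else np.hstack([out,I])
cv2.imwrite("pics/a1.png",out[:, :800] if out.shape[1]>800 else out); print(out.shape); print(env.state()["ee_pos"])
```

```text
(420, 840, 3)
[510.04422365 300.87271614  92.67392689]
```

View pics/a1.png

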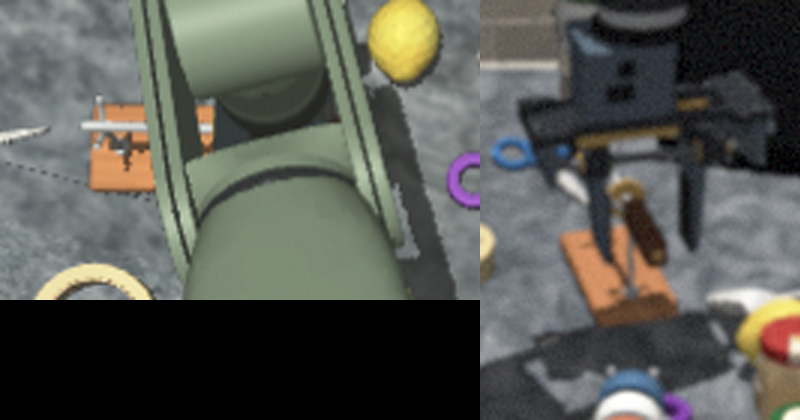

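The fingers straddle the handle (handle near (640,225) in the right-hand crop, fingers at (600,220) and (690,210)); closing.

Emit:
arm_command(
  motion=[
    {"offset":[0,0,0],"spin":0},
    {"offset":[0,0,0],"spin":0},
    {"offset":[0,0,0],"spin":0},
    {"offset":[0,0,0],"spin":0},
    {"offset":[0,0,0],"spin":0},
  ],
  jaw=0.0,
  newtons=45,
)

```text
time_s: 4.38
ee_pos: [508.5, 300.6, 90.8]
ee_rot: [-179.9, 0.0, 103.7]
force: [-1.7, -1.1, 0.1]
gripper_width: 17.8
gripper_force: 45.0
```

Emit:
arm_command(
  motion=[
    {"offset":[0,0,-0.01],"spin":0},
    {"offset":[0,0,-0.025],"spin":0},
    {"offset":[0,0,-0.045],"spin":0},
    {"offset":[0,0,-0.02],"spin":0},
    {"offset":[0,0,0],"spin":0},
  ],
)

```text
time_s: 5.0
ee_pos: [510.0, 301.3, 193.2]
ee_rot: [179.7, -0.1, 103.8]
force: [0.3, 1.1, -0.9]
gripper_width: 17.4
gripper_force: 45.0
```

Run:
```python
from h import *
s=env.state(); print(s["time_s"],s["ee_pos"],s["ee_rot"],s["gripper_width"],s["gripper_force"],s["force"],s["torque"])
# pre-thread: drainer line yaw -4.3, centre (494.5,47.3); handle at drainer y -225
a=np.radians(-4.3); d=np.array([-np.sin(a),np.cos(a)]); 
for y in(-225,-76): print(y,np.array([494.5,47.3])+d*y)
im,dp=env.grab_frame("top"); cv2.imwrite("pics/top2.png",im); np.save("top2.npy",dp)
t=np.array([494.5,47.3])-225*d; plan(*t,191,85.7,10)
```

```text
5.0 [510.03756926 301.29562753 193.17415531] [ 1.79729003e+02 -6.33453349e-02  1.03753341e+02] 17.35949397529036 44.9980902671814 [ 0.25191239  1.07223033 -0.9006641 ] [-0.06110665 -0.09318344 -0.00367707]
-225 [ 477.62978646 -177.06665504]
-76 [488.80161676 -28.48607015]
[-4.567e-02 -1.442e-02  5.000e-05] spin 0.0315
[-4.610e-02 -1.298e-02  5.000e-05] spin 0.0315
[-4.648e-02 -1.152e-02  5.000e-05] spin 0.0315
[-4.682e-02 -1.005e-02  5.000e-05] spin 0.0315
[-4.712e-02 -8.570e-03  5.000e-05] spin 0.0315
[-4.736e-02 -7.080e-03  5.000e-05] spin 0.0315
[-4.756e-02 -5.580e-03  5.000e-05] spin 0.0315
[-4.771e-02 -4.080e-03  5.000e-05] spin 0.0315
[-4.782e-02 -2.580e-03  5.000e-05] spin 0.0315
[-4.788e-02 -1.070e-03  5.000e-05] spin 0.0315
```

Emit:
arm_command(
  motion=[
    {"offset":[-0.0457,-0.0144,0],"spin":0.0315},
    {"offset":[-0.0461,-0.013,0],"spin":0.0315},
    {"offset":[-0.0465,-0.0115,0],"spin":0.0315},
    {"offset":[-0.0468,-0.01,0],"spin":0.0315},
    {"offset":[-0.0471,-0.0086,0],"spin":0.0315},
  ],
)

```text
time_s: 5.68
ee_pos: [492.2, 60.2, 189.4]
ee_rot: [-179.8, 0.0, 94.7]
force: [-0.4, 0.7, -1.6]
gripper_width: 17.7
gripper_force: 45.0
```

Emit:
arm_command(
  motion=[
    {"offset":[-0.0474,-0.0071,0],"spin":0.0315},
    {"offset":[-0.0476,-0.0056,0],"spin":0.0315},
    {"offset":[-0.0477,-0.0041,0],"spin":0.0315},
    {"offset":[-0.0478,-0.0026,0],"spin":0.0315},
    {"offset":[-0.0479,-0.001,0],"spin":0.0315},
  ],
)

```text
time_s: 6.3
ee_pos: [476.4, -178.4, 189.5]
ee_rot: [-179.9, -0.0, 85.6]
force: [0.0, -0.1, -0.2]
gripper_width: 17.3
gripper_force: 45.0
```

Emit:
arm_command(
  motion=[
    {"offset":[0,0,0.03],"spin":0},
    {"offset":[0,0,0.04],"spin":0},
    {"offset":[0,0,0.03],"spin":0},
    {"offset":[0,0,0.01],"spin":0},
    {"offset":[0,0,0],"spin":0},
  ],
)

```text
time_s: 6.92
ee_pos: [477.1, -177.0, 80.3]
ee_rot: [-179.9, -0.0, 85.7]
force: [-0.5, 0.4, -0.5]
gripper_width: 17.9
gripper_force: 45.0
```

Run:
```python
from h import *
s=env.state(); print(s["time_s"],s["ee_pos"],s["ee_rot"],s["gripper_width"],s["force"])
out=[]
for c,(u0,v0,u1,v1) in(("top",(340,220,470,340)),("scene",(240,240,370,360))):
    im,d=env.grab_frame(c); np.save(f"{c}3.npy",d); cv2.imwrite(f"pics/{c}3.png",im); out.append(cv2.resize(im[v0:v1,u0:u1],None,fx=3,fy=3,interpolation=cv2.INTER_CUBIC))
    for t in("rod_tip","ring_terracotta"):
        for r in env.pinpoint(c,t)[:2]: print(c,t,round(r["score"],2),r["location"],at_z(c,*r["location"],85).round(1))
cv2.imwrite("pics/b3.png",np.hstack(out))
a=np.radians(s["ee_rot"][2]); print("exp tip",s["ee_pos"]+163*np.array([np.cos(a),np.sin(a),0])+[0,0,4])
```

```text
6.925 [ 477.11109436 -176.97372786   80.25519473] [-1.79896763e+02 -2.69527743e-02  8.57095488e+01] 17.901831330013326 [-0.45093183  0.38063159 -0.45379622]
top rod_tip 0.8 [403.1, 285.3] [492.8 -12.5  85. ]
top ring_terracotta 0.75 [422.9, 297.0] [478.3 -60.9  85. ]
top ring_terracotta 0.62 [329.6, 259.9] [507.7 159.4  85. ]
scene ring_terracotta 0.68 [291.9, 361.0] [ 481.  -173.6   85. ]
scene ring_terracotta 0.56 [309.9, 281.7] [514.7  46.5  85. ]
exp tip [489.30553778 -14.43051653  84.25519473]
```

View pics/b3.png

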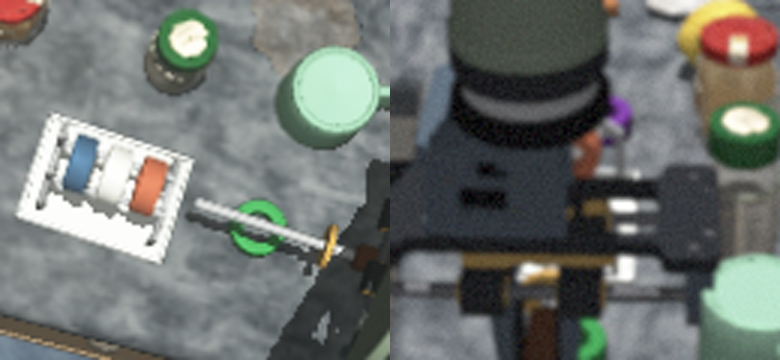

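The top crop shows the tip at about (406,288) px just short of the drainer, rod roughly aligned with the rings; let me compare with the cloud.

Run:
```python
from h import *
im=cv2.imread("pics/top3.png"); C=cloud("top",np.load("top3.npy")); hsv=cv2.cvtColor(im,cv2.COLOR_BGR2HSV); H,S,V=cv2.split(hsv)
X,Y,Z=[C[...,i] for i in range(3)]
m=(X>460)&(X<510)&(Y>-100)&(Y<-5)&(Z>70)&(Z<100); p=C[m]
f=np.polyfit(p[:,1],p[:,0],1); print("rod",len(p),f,p[:,1].max(),np.median(p[:,2]))
D=(X>440)&(X<545)&(Y>-5)&(Y<120)&(Z>90)&(Z<125)
r={}
for n,k in dict(blue=(H>95)&(H<125)&(S>90),terra=(H<15)&(S>100),white=(S<40)&(Z>98)).items():
    q=C[D&k]; (c,wh,a)=cv2.minAreaRect(q[:,:2].astype(np.float32)); lo,hi=np.percentile(q[:,0],[2,98]); print(n,len(q),np.round(c,1),np.round(wh,1),"mid",(lo+hi)/2,q.mean(0).round(1),"rod x there",np.polyval(f,c[1]))
# pixel-blob centre reprojected at crown height
    v,u=np.nonzero(D&k); (c,_,_)=cv2.minAreaRect(np.stack([u,v],1).astype(np.float32)); print("  px",at_z("top",*c,102).round(1))
v,u=np.nonzero(m); g=np.polyfit(v,u,1)
for v0 in(v.min()+3,v.max()-3): print("rod px at z88",at_z("top",np.polyval(g,v0),v0,88).round(1))
```

```text
rod 142 [8.32545213e-02 4.91177840e+02] -16.845869425332083 88.24770115636534
blue 116 [496.1  73. ] [15.3 36.5] mid 495.73161867739543 [495.1  73.  103.3] rod x there 497.253005024648
  px [495.  73. 102.]
terra 136 [491.6  19.9] [17.1 37.9] mid 491.5120479069191 [491.   20.3 103.5] rod x there 492.8341353136329
  px [490.7  19.7 102. ]
white 141 [495.7  52.2] [83.2 38. ] mid 495.8445126924182 [495.1  50.1 103.9] rod x there 495.527114381469
  px [495.1  52.2 102. ]
rod px at z88 [489.2 -33.3  88. ]
rod px at z88 [483.5 -82.9  88. ]
```

Emit:
arm_command(
  motion=[
    {"offset":[0.008,-0.0015,-0.001],"spin":0},
    {"offset":[0.012,0,0],"spin":0},
    {"offset":[0.012,0,0],"spin":0},
    {"offset":[0.012,0,0],"spin":0},
    {"offset":[0.012,0,0],"spin":0},
  ],
)

```text
time_s: 7.85
ee_pos: [480.3, -120.2, 81.9]
ee_rot: [180.0, 0.0, 85.7]
force: [0.2, -1.2, -0.8]
gripper_width: 17.6
gripper_force: 45.0
```

Emit:
arm_command(
  motion=[
    {"offset":[0.012,0,0],"spin":0},
    {"offset":[0.012,0,0],"spin":0},
    {"offset":[0.012,0,0],"spin":0},
    {"offset":[0.012,0,0],"spin":0},
    {"offset":[0.01,0,0],"spin":0},
  ],
)

```text
time_s: 8.48
ee_pos: [484.6, -62.6, 81.9]
ee_rot: [180.0, 0.0, 85.7]
force: [-1.0, 0.2, 0.3]
gripper_width: 17.9
gripper_force: 45.0
```

Run:
```python
from h import *
s=env.state(); print(s["time_s"],s["ee_pos"],s["ee_rot"],s["force"],s["torque"])
im,d=env.grab_frame("top"); cv2.imwrite("pics/top4.png",im); cv2.imwrite("pics/b4.png",cv2.resize(im[230:330,330:450],None,fx=4,fy=4,interpolation=cv2.INTER_CUBIC))
```

```text
8.475 [484.62081684 -62.59353886  81.94119029] [1.79997954e+02 3.12983931e-03 8.57118126e+01] [-0.97046153  0.23490929  0.28275136] [-0.05978377 -0.09947952  0.0038497 ]
```

View pics/b4.png

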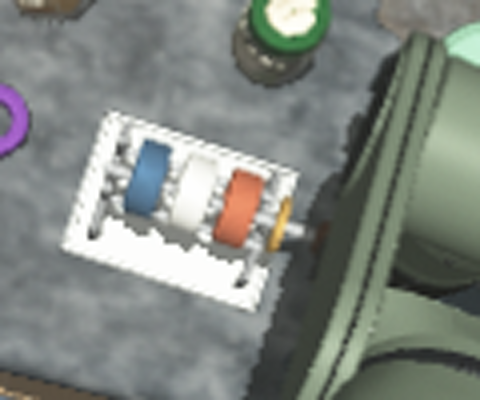

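The rod is through all three rings (collar at (280,225) just short of terracotta, tip showing left of blue). Now push slowly.

Emit:
arm_command(
  motion=[
    {"offset":[0.005,0,0],"spin":0},
    {"offset":[0.005,0,0],"spin":0},
    {"offset":[0.005,0,0],"spin":0},
    {"offset":[0.005,0,0],"spin":0},
    {"offset":[0.005,0,0],"spin":0},
  ],
)

```text
time_s: 9.15
ee_pos: [486.5, -38.3, 81.9]
ee_rot: [180.0, 0.0, 85.7]
force: [-0.0, -0.8, -1.4]
gripper_width: 17.7
gripper_force: 45.0
```

Emit:
arm_command(
  motion=[
    {"offset":[0.003,0,0],"spin":0},
    {"offset":[0.002,0,0],"spin":0},
    {"offset":[0.002,0,0],"spin":0},
    {"offset":[0.001,0,0],"spin":0},
    {"offset":[0,0,0],"spin":0},
  ],
)

```text
time_s: 9.78
ee_pos: [487.0, -30.4, 81.9]
ee_rot: [-180.0, -0.0, 85.7]
force: [-0.4, -0.7, -1.4]
gripper_width: 18.0
gripper_force: 45.0
```

Emit:
arm_command(
  motion=[
    {"offset":[0.001,0,0],"spin":0},
    {"offset":[0.001,0,0],"spin":0},
    {"offset":[0,0,0],"spin":0},
  ],
)

```text
time_s: 10.15
ee_pos: [487.2, -28.4, 81.9]
ee_rot: [180.0, -0.0, 85.7]
force: [0.2, -0.6, 0.0]
gripper_width: 17.7
gripper_force: 45.0
```

Run:
```python
from h import *
s=env.state(); print(s["time_s"],s["ee_pos"],s["ee_rot"],s["force"],s["torque"])
im,d=env.grab_frame("top"); np.save("top5.npy",d); cv2.imwrite("pics/b5.png",cv2.resize(im[230:330,330:450],None,fx=5,fy=5,interpolation=cv2.INTER_CUBIC))
C=cloud("top",d); H,S,V=cv2.split(cv2.cvtColor(im,cv2.COLOR_BGR2HSV)); X,Y,Z=[C[...,i] for i in range(3)]
D=(X>440)&(X<545)&(Y>-5)&(Y<120)&(Z>92)&(Z<125)
for n,k in dict(blue=(H>95)&(H<125)&(S>90),terra=(H<15)&(S>100)).items():
    q=C[D&k]; print(n,np.round(cv2.minAreaRect(q[:,:2].astype(np.float32))[0],1),q.mean(0).round(1))
```

```text
10.15 [487.16009933 -28.3904387   81.94639119] [ 1.79998261e+02 -2.14545295e-03  8.57002799e+01] [ 0.23392424 -0.6368038   0.01491622] [-0.10767483 -0.00755742  0.02935733]
blue [495.7  77.8] [494.8  77.7 103.7]
terra [493.2  41.4] [492.4  41.3 103.3]
```

View pics/b5.png

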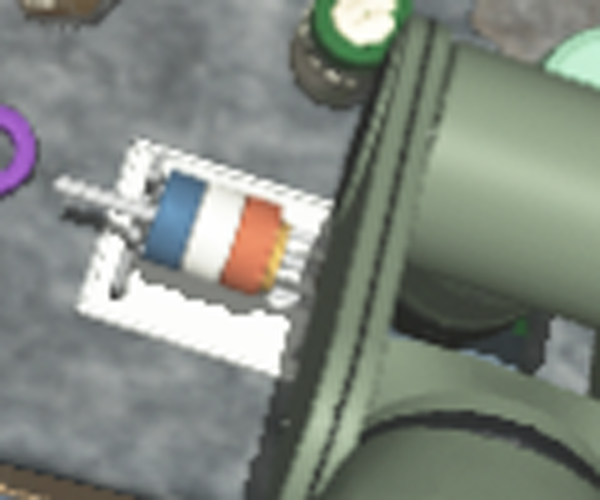

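The stack is closed up with the collar against terracotta; blue has moved 5 mm and should have about 2 mm left to the prongs.

Emit:
arm_command(
  motion=[
    {"offset":[0.001,0,0],"spin":0},
    {"offset":[0.001,0,0],"spin":0},
    {"offset":[0,0,0],"spin":0},
  ],
)

```text
time_s: 10.58
ee_pos: [487.3, -26.4, 81.9]
ee_rot: [180.0, -0.0, 85.7]
force: [-0.8, -0.4, 0.1]
gripper_width: 17.7
gripper_force: 45.0
```

Emit:
arm_command(
  motion=[
    {"offset":[0.001,0,0],"spin":0},
    {"offset":[0,0,0],"spin":0},
  ],
)

```text
time_s: 10.82
ee_pos: [487.4, -25.7, 82.0]
ee_rot: [180.0, 0.0, 85.7]
force: [-1.1, -1.5, -0.4]
gripper_width: 18.0
gripper_force: 45.0
```

Emit:
arm_command(
  motion=[
    {"offset":[0.001,0,0],"spin":0},
    {"offset":[0,0,0],"spin":0},
  ],
)

```text
time_s: 11.08
ee_pos: [487.5, -25.6, 82.0]
ee_rot: [180.0, 0.1, 85.8]
force: [-0.5, -6.1, 0.6]
gripper_width: 17.8
gripper_force: 45.0
```

Emit:
arm_command(
  motion=[
    {"offset":[0.001,0,0],"spin":0},
    {"offset":[0,0,0],"spin":0},
  ],
)

```text
time_s: 11.32
ee_pos: [487.6, -25.5, 82.1]
ee_rot: [180.0, 0.2, 85.8]
force: [-0.6, -11.2, 0.4]
gripper_width: 17.9
gripper_force: 45.0
```

Emit:
arm_command(
  motion=[
    {"offset":[0,0,0],"spin":0},
    {"offset":[-0.002,0,0],"spin":0},
    {"offset":[-0.002,0,0],"spin":0},
    {"offset":[0,0,-0.003],"spin":0},
    {"offset":[0,0,-0.004],"spin":0},
  ],
)

```text
time_s: 11.95
ee_pos: [487.2, -27.2, 89.1]
ee_rot: [-180.0, -0.0, 85.7]
force: [0.7, 0.2, -2.3]
gripper_width: 17.5
gripper_force: 45.0
```

Emit:
arm_command(
  motion=[
    {"offset":[0,0,-0.004],"spin":0},
    {"offset":[0,0,-0.005],"spin":0},
    {"offset":[0,0,-0.006],"spin":0},
    {"offset":[0,0,-0.006],"spin":0},
    {"offset":[0,0,-0.008],"spin":0},
  ],
)

```text
time_s: 12.58
ee_pos: [487.2, -27.5, 118.4]
ee_rot: [-180.0, 0.0, 85.7]
force: [-0.1, -0.8, -2.4]
gripper_width: 17.8
gripper_force: 45.0
```

Emit:
arm_command(
  motion=[
    {"offset":[0,0,-0.01],"spin":0},
    {"offset":[0,0,-0.014],"spin":0},
    {"offset":[0,0,-0.018],"spin":0},
    {"offset":[0,0,-0.018],"spin":0},
    {"offset":[0,0,-0.01],"spin":0},
  ],
)

```text
time_s: 13.2
ee_pos: [487.8, -27.5, 189.5]
ee_rot: [179.9, 0.0, 85.7]
force: [0.5, 0.3, -2.1]
gripper_width: 17.6
gripper_force: 45.0
```

Run:
```python
from h import *
s=env.state(); print(s["time_s"],s["ee_pos"],s["ee_rot"],s["force"],s["torque"],s["gripper_width"])
out=[]
for c,(u0,v0,u1,v1) in(("top",(330,230,450,330)),("scene",(240,220,360,320))):
    im,d=env.grab_frame(c); out.append(cv2.resize(im[v0:v1,u0:u1],None,fx=3.2,fy=3.2,interpolation=cv2.INTER_CUBIC))
    if c=="top":
        C=cloud("top",d); X,Y,Z=[C[...,i] for i in range(3)]; m=(X>470)&(X<520)&(Y>105)&(Y<145)&(Z>120)&(Z<240); print("tip end",m.sum(),C[m].mean(0) if m.any() else 0, Y[m].max() if m.any() else 0)
cv2.imwrite("pics/b6.png",np.hstack(out))
```

```text
13.2 [487.75777254 -27.52024756 189.53652073] [1.79873281e+02 6.11169636e-03 8.57029329e+01] [ 0.50962024  0.26177745 -2.10043079] [-0.15399685 -0.08826821  0.06343543] 17.628656526823857
tip end 51 [499.78610029 118.616165   197.68489507] 132.3224134806022
```

View pics/b6.png

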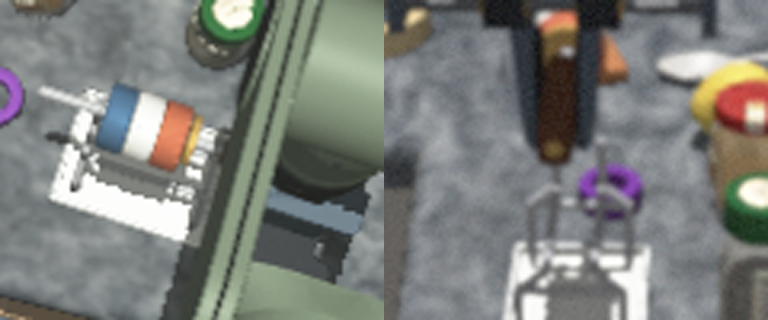

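All three rings hang on the rod against the collar. Carrying them back.

Run:
```python
from h import *
plan(508.7,300.6,190,103.7,14)
```

```text
[ 2.348e-02 -2.800e-04 -5.000e-05] spin -0.0224
[ 2.348e-02  2.500e-04 -5.000e-05] spin -0.0224
[ 2.347e-02  7.800e-04 -5.000e-05] spin -0.0224
[ 2.345e-02  1.300e-03 -5.000e-05] spin -0.0224
[ 2.341e-02  1.830e-03 -5.000e-05] spin -0.0224
[ 2.337e-02  2.350e-03 -5.000e-05] spin -0.0224
[ 2.331e-02  2.880e-03 -5.000e-05] spin -0.0224
[ 2.324e-02  3.400e-03 -5.000e-05] spin -0.0224
[ 2.316e-02  3.920e-03 -5.000e-05] spin -0.0224
[ 2.306e-02  4.440e-03 -5.000e-05] spin -0.0224
[ 2.296e-02  4.950e-03 -5.000e-05] spin -0.0224
[ 2.284e-02  5.470e-03 -5.000e-05] spin -0.0224
[ 2.271e-02  5.980e-03 -5.000e-05] spin -0.0224
[ 2.257e-02  6.490e-03 -5.000e-05] spin -0.0224
```

Emit:
arm_command(
  motion=[
    {"offset":[0.008,0,0],"spin":-0.008},
    {"offset":[0.0155,0,0],"spin":-0.0144},
    {"offset":[0.0235,0.0002,0],"spin":-0.0224},
    {"offset":[0.0235,0.0008,0],"spin":-0.0224},
    {"offset":[0.0235,0.0013,0],"spin":-0.0224},
  ],
)

```text
time_s: 13.92
ee_pos: [492.9, 68.2, 187.3]
ee_rot: [-179.9, -0.0, 90.9]
force: [0.3, 0.2, -2.5]
gripper_width: 17.8
gripper_force: 45.0
```

Emit:
arm_command(
  motion=[
    {"offset":[0.0234,0.0018,0],"spin":-0.0224},
    {"offset":[0.0234,0.0024,0],"spin":-0.0224},
    {"offset":[0.0233,0.0029,0],"spin":-0.0224},
    {"offset":[0.0232,0.0034,0],"spin":-0.0224},
    {"offset":[0.0232,0.0039,0],"spin":-0.0224},
  ],
)

```text
time_s: 14.55
ee_pos: [500.1, 185.4, 187.2]
ee_rot: [-179.9, 0.0, 97.4]
force: [-0.0, 0.7, -2.0]
gripper_width: 17.7
gripper_force: 45.0
```

Emit:
arm_command(
  motion=[
    {"offset":[0.0231,0.0044,0],"spin":-0.0224},
    {"offset":[0.023,0.005,0],"spin":-0.0224},
    {"offset":[0.0228,0.0055,0],"spin":-0.0224},
    {"offset":[0.0227,0.006,0],"spin":-0.0224},
    {"offset":[0.015,0.004,0],"spin":-0.0144},
  ],
)

```text
time_s: 15.18
ee_pos: [507.4, 294.5, 187.7]
ee_rot: [-180.0, 0.0, 103.3]
force: [0.0, -0.3, -2.3]
gripper_width: 17.6
gripper_force: 45.0
```

Emit:
arm_command(
  motion=[
    {"offset":[0.0076,0.0022,0],"spin":-0.008},
    {"offset":[0,0,0],"spin":0},
    {"offset":[0,0,0],"spin":0},
  ],
)

```text
time_s: 15.55
ee_pos: [507.9, 300.1, 187.9]
ee_rot: [-180.0, 0.0, 103.6]
force: [0.7, 0.8, -0.8]
gripper_width: 17.9
gripper_force: 45.0
```

Run:
```python
from h import *
s=env.state(); print(s["time_s"],s["ee_pos"],s["ee_rot"],s["force"],s["gripper_width"]); plan(508.7,300.6,120,103.7,1)
im,d=env.grab_frame("top"); cv2.imwrite("pics/top7.png",im)
C=cloud("top",d); X,Y,Z=[C[...,i] for i in range(3)]; m=(X>440)&(X<500)&(Y>410)&(Y<480)&(Z>150)&(Z<230); p=C[m]; f=np.polyfit(p[:,1],p[:,0],1); print("rod end",len(p),p.mean(0),Y[m].max(),f); print("expected tip",508.7-163*np.sin(np.radians(13.7)),300.6+163*np.cos(np.radians(13.7)))
```

```text
15.55 [507.86995976 300.12248514 187.90182612] [-1.79980879e+02  3.26281420e-02  1.03635147e+02] [ 0.65668891  0.78641536 -0.80835358] 17.893555945426836
[0.00027 0.00092 0.0679 ] spin -0.0011
rod end 89 [477.41127134 431.88951286 197.41922058] 455.81862467380944 [-2.15059986e-01  5.70293424e+02]
expected tip 470.09538219130417 458.9625065596164
```

Emit:
arm_command(
  motion=[
    {"offset":[0.0005,0.0008,0.015],"spin":0},
    {"offset":[0,0,0.02],"spin":0},
    {"offset":[0,0,0.02],"spin":0},
    {"offset":[0,0,0.015],"spin":0},
    {"offset":[0,0,0.01],"spin":0},
  ],
)

```text
time_s: 16.23
ee_pos: [508.3, 301.1, 106.7]
ee_rot: [-179.9, 0.0, 103.7]
force: [0.7, 0.3, -1.4]
gripper_width: 17.6
gripper_force: 45.0
```

Emit:
arm_command(
  motion=[
    {"offset":[0,0,0.006],"spin":0},
    {"offset":[0,0,0.004],"spin":0},
    {"offset":[0,0,0.003],"spin":0},
    {"offset":[0,0,0.002],"spin":0},
    {"offset":[0,0,0],"spin":0},
  ],
)

```text
time_s: 16.85
ee_pos: [508.6, 301.5, 93.0]
ee_rot: [180.0, 0.0, 103.7]
force: [-1.0, -0.2, -1.7]
gripper_width: 17.4
gripper_force: 45.0
```

Run:
```python
from h import *
s=env.state(); print(s["time_s"],s["ee_pos"],s["ee_rot"],s["force"],s["torque"])
out=[]
for c,(u0,v0,u1,v1) in(("top",(180,210,300,290)),("scene",(250,160,370,240))):
    im,d=env.grab_frame(c); out.append(cv2.resize(im[v0:v1,u0:u1],None,fx=3.2,fy=3.2,interpolation=cv2.INTER_CUBIC))
cv2.imwrite("pics/b8.png",np.hstack(out))
```

```text
16.85 [508.60173757 301.48402583  92.99253369] [1.79989528e+02 2.18143616e-03 1.03670240e+02] [-1.0411349  -0.1797426  -1.68518871] [-0.11839281 -0.18743077  0.01763395]
```

View pics/b8.png

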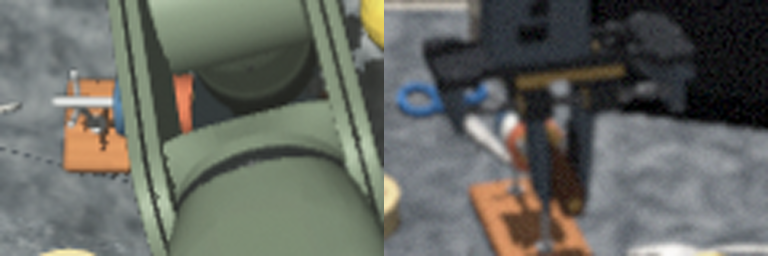

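Rod sits over both forks, blue ring edge at (118,108) inside the +y fork at (75,95). Last millimetres down.

Emit:
arm_command(
  motion=[
    {"offset":[0,0,0.001],"spin":0},
    {"offset":[0,0,0.001],"spin":0},
    {"offset":[0,0,0],"spin":0},
  ],
)

```text
time_s: 17.32
ee_pos: [508.5, 301.5, 91.1]
ee_rot: [180.0, -0.0, 103.7]
force: [-0.8, -0.0, -0.9]
gripper_width: 17.5
gripper_force: 45.0
```

Emit:
arm_command(
  motion=[
    {"offset":[0,0,0.0007],"spin":0},
    {"offset":[0,0,0],"spin":0},
  ],
)

```text
time_s: 17.58
ee_pos: [508.6, 301.6, 90.8]
ee_rot: [180.0, -0.0, 103.7]
force: [-1.8, -1.4, 4.2]
gripper_width: 17.6
gripper_force: 45.0
```

Emit:
arm_command(
  motion=[
    {"offset":[0,0,0],"spin":0},
    {"offset":[0,0,0],"spin":0},
    {"offset":[0,0,0],"spin":0},
    {"offset":[0,0,0],"spin":0},
  ],
  jaw=0.05,
)

```text
time_s: 18.08
ee_pos: [508.6, 301.4, 90.1]
ee_rot: [-180.0, 0.0, 103.7]
force: [-0.6, -0.8, -0.2]
gripper_width: 49.8
gripper_force: 0.0
```

Emit:
arm_command(
  motion=[
    {"offset":[0,0,-0.01],"spin":0},
    {"offset":[0,0,-0.03],"spin":0},
    {"offset":[0,0,-0.05],"spin":0},
    {"offset":[0,0,-0.05],"spin":0},
    {"offset":[-0.06,0,0],"spin":0},
  ],
)

```text
time_s: 18.7
ee_pos: [524.9, 246.4, 235.8]
ee_rot: [179.3, -0.2, 104.0]
force: [-0.1, -0.4, -1.1]
gripper_width: 50.3
gripper_force: 0.0
```

Emit:
arm_command(
  motion=[
    {"offset":[-0.06,-0.01,0],"spin":0},
    {"offset":[-0.06,-0.01,0],"spin":0},
    {"offset":[-0.06,-0.01,0],"spin":0},
    {"offset":[-0.06,-0.01,0],"spin":0},
    {"offset":[-0.03,0,0],"spin":0},
  ],
)

```text
time_s: 19.32
ee_pos: [547.5, -31.5, 231.2]
ee_rot: [179.9, 0.1, 103.5]
force: [1.2, 0.5, 1.0]
gripper_width: 50.1
gripper_force: 0.0
```

Run:
```python
from h import *
im,d=env.grab_frame("top"); cv2.imwrite("pics/b9.png",cv2.resize(im[205:295,180:310],None,fx=5,fy=5,interpolation=cv2.INTER_CUBIC))
C=cloud("top",d); H,S,V=cv2.split(cv2.cvtColor(im,cv2.COLOR_BGR2HSV)); X,Y,Z=[C[...,i] for i in range(3)]
m=(V<135)&(S>100)&(H<20)&(X>440)&(X<560)&(Y>230)&(Y<370)&(Z>85)&(Z<125); v,u=np.nonzero(m)
print("handle",m.sum(),C[m].mean(0).round(1),cv2.minAreaRect(np.stack([u,v],1).astype(np.float32)))
```

```text
handle 261 [506.7 305.7 106.2] ((260.0, 243.5), (17.0, 52.0), 90.0)
```

View pics/b9.png

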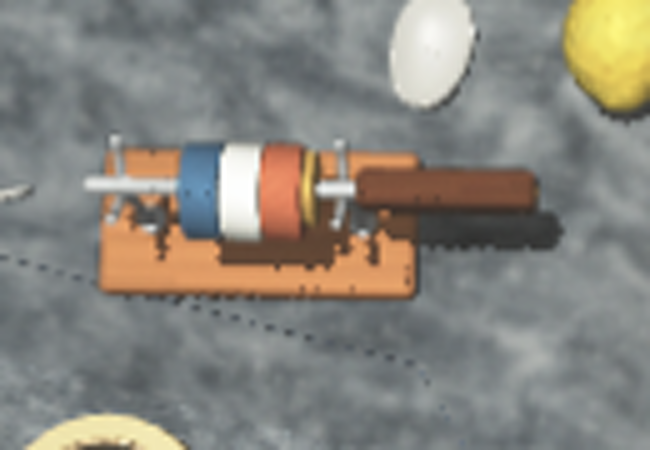

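The rod lies in both forks: fork at (340,185) mid-neck, and the handle spans the same pixels as at the start. The three rings are together between the collar and the +y fork. Handing in.

```bash
python3 -c "
from workcell import env
print(env.job_done())"
```

```text
the job is handed in; nothing more can be done
None
```

The job is handed in: the rod went through all three rings and pushed them against the stop prongs. It is back in both forks of its stand with the rings threaded together between the collar and the +y fork, no ring dropped, and the arm is clear; the hand-in call returned no verdict.

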